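Vent the burnishing drum: bayonet lid to the half-way mark, held

TASK

Lift the white bayonet lid with the blue handle up and off its hook, fit it into the mouth of the green burnishing drum with its two lugs through the two notches, and press it down flush against the spring. Keeping it flush, turn it clockwise (seen from above) to the yellow vent mark, half-way to the red lock mark, and never so far that the red lock pin clicks out. Finish while still gripping the lid and holding it flush at the yellow mark; leave the ring, jar, bowl and brush where they are.

Things in the scene. Friction and masses are not known exactly. Their poses are not given: they have to be found in the camera images.
- lid_grip (a point): (mm) Grip point on the lid's blue upright handle, on the lid's axis, 80 above the disc's underside. Handle: 40 wide along x, 12 thick along y (grip across y), solid from 46 to 93 above the underside; below that an eye 24 wide, open along y, that the hook passes through. z up; the lid is the same when turned half round. At the start it hangs level, at rest, from the hook.
- lug_a (a point): Outer end of the lug on the lid's +x side: 38 from the axis, 96 below lid_grip. The lug is 14 wide and 6 high, from 13 to 19 below the disc's underside. Axes as lid_grip.
- lug_b (a point): Outer end of the same kind of lug on the lid's -x side: 38 from the axis, 96 below lid_grip. Axes as lid_grip.
- hook_tip (a point): Top of the hook's upturned end, 161 above the table. The arm is a level steel bar, diameter 8, top 152 above the table; its end rises 9 more. The lid hangs 19 from the tip on the +x side; the post, no higher than the arm, is 97 from the tip. x points from tip to post, z up.
- drum_mouth (a point): (mm) Centre of the fixed drum's mouth in the plane of its rim, 100 above the table; z up. Opening 64 across, notches 21 wide at +x and -x reach 41 from the axis. Flange 8 thick: lugs turn below it. Flush: disc's underside on the rim. Rim marks: green at notches (lid x along drum x, either way), yellow 45 degrees clockwise from above, red at 90 (end stop).
- lock_pin (a joint): Red lock pin on the drum's -y side, 16 below the rim: 0 at rest; a lug pushes it outwards, to about 0.003 m, when the lid is turned to the lock (it starts to move at about 75 degrees).
- lid: The lid, about 160 g; origin at the centre of the disc's underside, axes as lid_grip. White disc, diameter 88, 6 thick; under it a steel plug, diameter 60, reaching 24 below the underside (last 6 chamfered to diameter 48), with two brass lugs at +x and -x, marked by yellow stripes on the disc.
- hook: Fixed hook stand; origin on the table under the lid's hanging point, axes as hook_tip. To free the lid, lift it by 15 to 28, draw it out level along the stand's -x by at least 80, then raise it.
- ring: Bystander: steel finger ring, diameter 25, 5 high; origin under its centre.
- polish: Bystander: jar of polish, diameter 52, 45 high; origin under its centre.
- ring_bowl: Bystander: green plastic bowl, diameter 84, 28 high; origin under its centre.
- brush: Bystander: brush 160 long lying along its x; origin under its centre.
- drum: The green drum, diameter 112, on a fixed grey base 140 square; origin on the table under drum_mouth, same axes. A spring pad inside meets the lid's plug 7 before flush and pushes up with about 6 N when flush; a lid let go rises by 5, until the lugs meet the flange.

How it is judged (in metres and radians):
On the way, in this order (a step that is already met when the one before it is completed fails the run):
1. the lid is lifted off the hook and carried by the gripper alone (horizontal distance between lid_grip and hook_tip above 0.06 m and contact force between the fingers and lid above 1 N and contact force between lid and hook below 0.05 N and height (world z) of lid_grip above 0.15 m), for 0.2 s.
2. the lid is in the drum's mouth, flush, its lugs through the notches (z of lid_grip in the frame of drum_mouth below 0.0825 m and horizontal distance between lid_grip and drum_mouth below 0.006 m and x of any of lug_a, lug_b in the frame of drum_mouth above 0.033 m), for 0.1 s.
At the end, for the whole second after the job is handed in: The gripper still holds the lid (over 1.5 N), flush with the drum's rim within 2.5 mm, centred, upright and still, turned clockwise by 45 degrees give or take 12, the lock pin not moved (z of lid_grip in the frame of drum_mouth below 0.0825 m and horizontal distance between lid_grip and drum_mouth below 0.006 m and angle between lid_grip's own z axis and vertical below 0.06 rad and ((x of lug_a in the frame of drum_mouth above 0.0205 m and y of lug_a in the frame of drum_mouth below -0.0205 m) or (x of lug_b in the frame of drum_mouth above 0.0205 m and y of lug_b in the frame of drum_mouth below -0.0205 m)) and contact force between the fingers and lid above 1.5 N and value of joint lock_pin below 0.001 m and angular speed of lid below 0.1 rad/s); the arm keeps its last pose, push and grip.
It fails at once if the lock pin clicks out (lid turned to the lock) (value of joint lock_pin above 0.0015 m).
It fails at once if a bystander is moved by more than 25 mm (distance of any of ring, polish, ring_bowl, brush from where it was at the start of the episode above 0.025 m).
It also fails if it takes over 45 s, if anything falls off the work surface, if the arm or the gripper's body presses on something with over 40 N, if the wrist force passes 120 N, or if a joint passes its speed limit or range.

ROBOT

A 7-joint arm with a two-finger parallel gripper is mounted at the origin on the work surface. World frame = base frame: x ahead of the robot, y to its left, z up, the work surface at z = 0. Lengths are in mm, angles in rad, forces in N, time in s.
With the tool pointing down it reaches from about 425 to 825 mm from the base axis. Payload 3.6 kg.
Tool frame: the origin (TCP) lies at the very end of the fingers, on their centre line; the grasp point (between the pads) lies 19 mm behind it; z points along the fingers, y is the line along which they close (so a half turn about z gives the same grasp; the last joint's range is limited). The gripper opens to 85 mm and grips with 20 to 120 N. Pads are 22 mm wide; open, the fingers measure 114 mm over their backs; the gripper's body (76 mm by 85 mm) begins 54 mm behind the grasp point. The pads swing forward as they close: fully open they stand 13 mm farther back than shut.
Start: joints at [-1.163, 0.615, -0.013, 1.423, 0.008, 1.103, -0.04], TCP at [273.174, 589.779, 231.297] pointing down, gripper open.
Joint ranges: [-3.12, 3.12], [-0.3, 2.06], [-1.34, 1.32], [0.26, 2.42], [-1.36, 4.5], [0.01, 1.98], [-2.84, 2.84]. Speed limits (rad/s): [2.79, 2.79, 3.14, 3.14, 3.14, 3.14, 3.14].

INTERFACE

Orientations are given as a unit quaternion [w, x, y, z].
In Python, from cell import * gives the robot as it stands.
- The arm moves only by the tool step_arm, never from a script. Its arguments are lists of equal length, an entry for each row: "offset": the shift along the tool's x, y, z normalised to -1 to 1, where 1 is 120 mm, a list of three; "twist": the turn, a rotation vector about the tool's x, y, z normalised to -1 to 1, where 1 is 120 degrees, a list of three; "hand": the opening, from -1 (shut) to 1 (fully open), so that 0 is half open. In form: {"offset": [[dx, dy, dz], ...], "twist": [[rx, ry, rz], ...], "hand": [hand, ...]}. A call has 1 to 5 rows; each row is the pose to reach, as a shift and turn from the pose commanded when the call began, along the tool's axes at that moment; what a row does not reach only later rows make up. A row lasts 1/10 s, in which the tool goes at most 50 mm and 8.59 degrees, less where a joint would pass 70% of its speed; a pose out of reach is approached as far as the arm can. A call with a number of a shift or a turn outside -1 to 1 is refused whole. A call with a gripper value outside its range is refused whole. The fingers move at their own pace and stop on an object; "grip_force" is the grip in N (left out, the last holds). Time passes only in rows, so rows that repeat a pose let the fingers close. It gives the time, the measured TCP pose, the force, the opening and the grip force at its end, in the units of the state.
- state(): the state, without advancing time (a new reading comes with each control period).
- camera(name): name is "scene" or "top" or "wrist"; returns the picture (420x560x3 uint8, red, green, blue); there is no depth.
- camera_params(name): a dict with "K" (3x3 intrinsics, pixels), "extrinsics" (4x4, takes a point from camera to world coordinates). Camera axes: x right, y down, z forward; pixel columns grow to the right and rows downward; lengths in mm; the calibration is good to about 2 mm. A picture is of the moment at which its call begins: read the wrist's pose just before it. camera_params takes no time and is no camera call; for the wrist camera it gives the pose at the moment of the call.
- hand_in(): hands the job in; it is judged then, once.
Trained networks look in the newest picture that a camera, given by its name, has taken for a name from the list of things; names that differ only in an ending like _2 or _b are one class to them, and where a whole thing is asked for, a point or a joint stands for the part that bears it (a point fixed in the world has none). Each returns a list of dicts, best first, with "score" (0 to 1); they miss things now and then, are a little off and sometimes report something else, mostly with a low value. They report only what shows in the picture. A call takes as long as a camera call.
- find_in(camera, thing): "centre" ([x, y, z] in mm, in world coordinates, good to about 4 mm: the middle of the surface that is visible of it).
- regions_of(camera, thing): "region" (420x560 bool, what is visible of it).
The state is a dict: "t": time; "joints": joint angles; "dq": joint speeds; "tau": joint torques, N m; "tool_pos": TCP position; "tool_rot": TCP orientation; "force": force on the tool from outside, world axes, zero at the start; "torque": the same for the moment, N m; "width": opening from 0.0 (shut) to 1.0 (fully open); "grasp_force": force on a finger pad.
Only numpy, scipy, OpenCV 4.12 (cv2) and the standard library are available. Lean on these libraries where they do the work, as an engineer would, in place of code of your own. Each camera call takes 0.05 s, during which the arm holds its last target. There are 200 camera calls.

## Working session

There is one attempt and no reset: what is moved stays moved. The work goes in short steps, Python scripts to look and compute and a tool call to move; the robot and the scene stay as the last step left them, time stands still between calls to the robot, and variables do not carry over. Pictures are saved under pics/ and viewed, at most 10 in all, crops included, and the job is handed in when it is done.

Besides the shell and the picture viewer there is one more tool, called after "Call:" as name(argument=value, ...) on one line, values as JSON. step_arm: Moves the arm, as the interface text tells. Its arguments: {"type":"object","properties":{"offset":{"type":"array"},"twist":{"type":"array"},"hand":{"type":"array"},"grip_force":{"type":"number"}},"required":["offset","twist","hand"]}

```bash
mkdir -p pics; ls
cat > m.py <<'E'
from cell import *
import numpy as np, cv2
np.set_printoptions(precision=1,suppress=True)
E
python3 - <<'E'
from m import *
s=state();print(s)
for c in ["scene","top"]:
    im=camera(c);cv2.imwrite(f"pics/{c}0.png",im[:,:,::-1])
    p=camera_params(c);print(c,p["K"],p["extrinsics"])
    for t in ["lid","lid_grip","hook","hook_tip","drum","drum_mouth","lug_a","ring","polish","ring_bowl","brush"]:
        try:print(t,[(np.array(d["centre"]),round(d["score"],2)) for d in find_in(c,t)[:3]])
        except Exception as e:print(t,e)
E
```

```text
pics
{'t': 0.0, 'joints': array([-1.2,  0.6, -0. ,  1.4,  0. ,  1.1, -0. ]), 'dq': array([-0., -0.,  0.,  0., -0., -0., -0.]), 'tau': array([  0. , -46.9,   0.3, -17.1,   0. ,   0. ,  -0. ]), 'tool_pos': array([272.9, 589.1, 230.1]), 'tool_rot': array([-0. ,  0.2,  1. , -0. ]), 'force': array([-0.4, -1. , -0.3]), 'torque': array([ 0. , -0.1, -0.1]), 'grasp_force': 0.0, 'width': 1.002650511636478}
scene [[443.5   0.  280.6]
 [  0.  443.5 209.2]
 [  0.    0.    1. ]] [[   0.5    0.7   -0.5  948.7]
 [   0.8   -0.4    0.3 -245.3]
 [  -0.    -0.6   -0.8  732.1]
 [   0.     0.     0.     1. ]]
lid [(array([557.9, 158.5, 112. ]), 0.82)]
lid_grip [(array([555.5, 159.3, 116.1]), 0.83)]
hook [(array([634.2, 135.8,  17.8]), 0.71)]
hook_tip [(array([630.3, 136.2,  16.4]), 0.61)]
drum [(array([ 612.5, -205.3,   59.2]), 0.93)]
drum_mouth [(array([ 612.8, -203.4,   58.2]), 0.61), (array([533.2,  16.5,   8.4]), 0.58)]
lug_a [(array([555.6, 165.1, 112. ]), 0.73)]
ring [(array([694.6,  -6.4,  47.5]), 0.71), (array([469.6,  49.3,  10.7]), 0.37)]
polish [(array([695.9,  -8.7,  43.8]), 0.75), (array([555
[... 227 characters left out ...]
-0.    0.  -17.1]
 [ -0.   -0.1  -1.  998.1]
 [  0.    0.    0.    1. ]]
lid [(array([545.3, 162.8, 112.5]), 0.67), (array([684.1,  -3.4,  44.4]), 0.57)]
lid_grip [(array([546. , 166.4, 111.4]), 0.59)]
hook [(array([625.5, 138.4,  13.1]), 0.92)]
hook_tip [(array([543.8, 166.1, 111.3]), 0.7), (array([623.9, 136.4,  15.3]), 0.59)]
drum [(array([ 585.2, -193.5,   60.3]), 0.94)]
drum_mouth [(array([ 585.9, -188.4,   62.2]), 0.71)]
lug_a [(array([545. , 170.1, 108.9]), 0.55)]
ring [(array([468.5,  53.1,   7.1]), 0.44)]
polish [(array([681.3,  -4.3,  44.6]), 0.57)]
ring_bowl [(array([544.7,  12. ,   7.1]), 0.91)]
brush [(array([ 436.7, -118.8,   13. ]), 0.57), (array([545.8,  13.2,   8. ]), 0.37)]
```

Run:
```python
import cv2
a=cv2.imread("pics/top0.png");b=cv2.imread("pics/scene0.png")
cv2.imwrite("pics/top1.png",cv2.resize(a,(800,600),interpolation=cv2.INTER_CUBIC));cv2.imwrite("pics/scene1.png",cv2.resize(b,(800,600),interpolation=cv2.INTER_CUBIC))
```

```text
(no output)
```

View pics/top1.png

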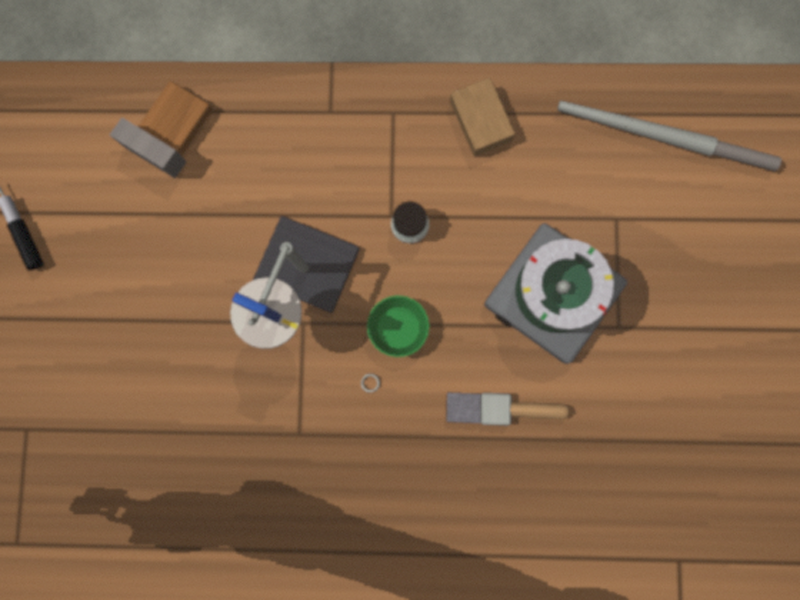

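View pics/scene1.png

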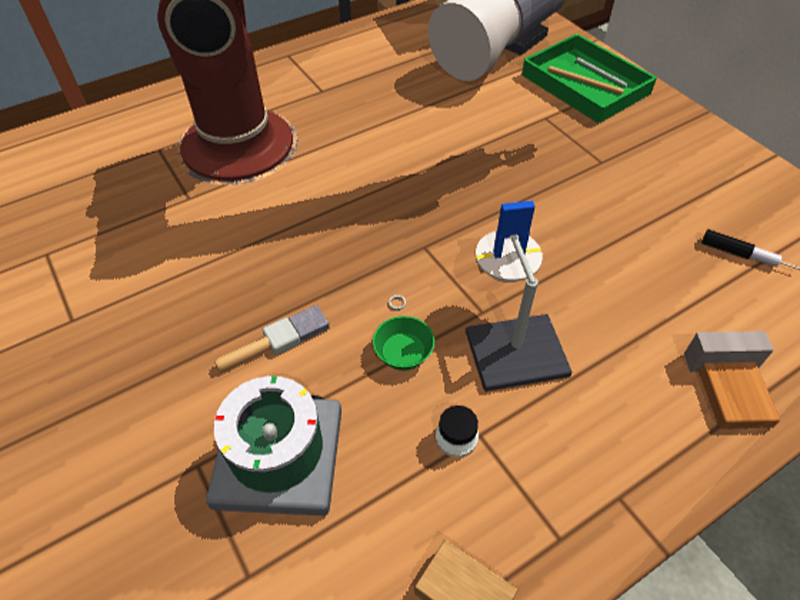

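The top picture shows the lid's disc at (265,313) with the blue handle from (233,298) to (282,322). The drum's rim is at (568,284), with green marks at (591,251) and (544,317). The scene view agrees: the post is behind the lid, and nothing stands on its free (-x) side.

```bash
cat >> m.py <<'E'
from scipy.optimize import least_squares
def unproj(c,px,z,P=None):
    p=P or camera_params(c);px=np.atleast_2d(np.array(px,float))
    d=np.c_[px,np.ones(len(px))]@np.linalg.inv(p["K"]).T@p["extrinsics"][:3,:3].T
    o=p["extrinsics"][:3,3]
    return (o+d*((z-o[2])/d[:,2])[:,None])[:,:2]
def circ(pts,r):
    f=lambda q:np.hypot(*(pts-q[:2]).T)-r
    s=least_squares(f,pts.mean(0),loss='soft_l1',f_scale=1.0);return s.x,np.sqrt(np.mean(f(s.x)**2))
def blobs(m,amin=6):
    n,l,st,ce=cv2.connectedComponentsWithStats(m.astype(np.uint8));return [(ce[i],st[i][4],l==i) for i in range(1,n) if st[i][4]>=amin]
E
python3 - <<'E'
from m import *
for c in ["top","scene"]:
    im=cv2.imread(f"pics/{c}0.png");h,s,v=[a.astype(int) for a in cv2.split(cv2.cvtColor(im,cv2.COLOR_BGR2HSV))]
    print(c)
    for nm,z,r,g in [("drum",100,56,(605,-197)),("lid",112,44,(545,163))]:
        yy,xx=np.mgrid[:420,:560];W=unproj(c,np.c_[xx.ravel(),yy.ravel()],z).reshape(420,560,2)
        near=np.hypot(W[...,0]-g[0],W[...,1]-g[1])<r+25
        w=near&(s<50)&(v>135)
        b=max(blobs(w),key=lambda b:b[1])[2].astype(np.uint8)
        ct=max(cv2.findContours(b,cv2.RETR_EXTERNAL,cv2.CHAIN_APPROX_NONE)[0],key=len)[:,0]
        ct=cv2.convexHull(ct)[:,0]; P=unproj(c,ct,z)
        q,e=circ(P,r);print(nm,q,e,len(P))
        in_=np.hypot(W[...,0]-q[0],W[...,1]-q[1])<r
        for col,mm in [("green",(h>45)&(h<85)&(s>100)),("yellow",(h>22)&(h<35)&(s>90)),("red",((h<8)|(h>172))&(s>100)),("blue",(h>105)&(h<130)&(s>120))]:
            for ce,a,m_ in blobs(mm&(near if col=="blue" else in_)&(v>60)):
                p=unproj(c,ce,199 if col=="blue" else z)[0];d=p-q
                print("  ",col,ce,a,p,"r%.1f ang %.1f"%(np.hypot(*d),np.degrees(np.arctan2(d[1],d[0]))))
                if col=="blue":
                    R=cv2.boxPoints(cv2.minAreaRect(np.argwhere(m_)[:,::-1].astype(np.float32)));print(unproj(c,R,199))
E
```

```text
top
drum [ 593.8 -196.9] 0.44588225265276477 37
   yellow [425.9 193.7] 14 [ 602.  -248.2] r52.0 ang -80.9
   yellow [368.1 202.3] 14 [ 585.1 -146.5] r51.1 ang 99.8
   red [373.  181.4] 11 [ 622.9 -155.2] r50.8 ang 55.1
   red [421.1 215.2] 12 [ 563.6 -239.2] r52.0 ang -125.5
lid [550.4 174.6] 4.550193187259508 14
   yellow [204.  226.7] 27 [535.5 141.9] r36.0 ang -114.5
   blue [175.3 212.9] 143 [548.6 173. ] r2.4 ang -139.2
[[550.3 193.5]
 [560.3 190. ]
 [546.5 153.4]
 [536.5 157. ]]
scene
drum [ 593.3 -199.1] 21.24937216049462 27
   green [191. 266.] 9 [ 549.6 -170.4] r52.3 ang 146.6
   green [185.7 298.2] 740 [ 598.3 -202.4] r6.0 ang -32.8
   green [179.1 324.3] 22 [ 632.4 -229.1] r49.3 ang -37.4
   yellow [211.7 274.1] 18 [ 581.5 -148.4] r52.0 ang 103.0
   yellow [157.5 313.8] 22 [ 599.  -250.1] r51.2 ang -83.6
   red [154. 292.] 15 [ 561.4 -240.2] r52.0 ang -127.8
   red [217.5 295. ] 18 [ 620.1 -157.8] r49.2 ang 57.0
lid [560.2 173. ] 5.299390796219443 12
   yellow [372.6 174.9] 27 [560.7 203.3] r30.3 ang 89.2
   yellow [340.1 178.6] 16 [535.2 145.8] r37.0 ang -132.5
   blue [357.1 163.5] 358 [581.4 135.2] r43.4 ang -60.8
[[597.7  97.2]
 [553.  141.1]
 [579.8 166.8]
 [622.9 121.9]]
```

Call:
step_arm(offset=[[-0.44,-0.28,-0.12],[-0.88,-0.56,-0.25],[-0.88,-0.56,-0.25],[-0.88,-0.56,-0.25]], twist=[[0,0,0],[0,0,0],[0,0,0],[0,0,0]], hand=[1,1,1,1])

```text
t: 1.6
tool_pos: [346.2, 479.9, 263.1]
tool_rot: [0.002, 0.22, 0.976, 0.0]
force: [-0.0, -0.3, 0.5]
width: 1.0
grasp_force: 0.0
```

Call:
step_arm(offset=[[-0.44,-0.28,-0.12],[-0.88,-0.56,-0.25],[-0.88,-0.56,-0.25],[-0.88,-0.56,-0.25]], twist=[[0,0,0],[0,0,0],[0,0,0],[0,0,0]], hand=[1,1,1,1])

```text
t: 2.0
tool_pos: [412.4, 374.9, 292.7]
tool_rot: [0.002, 0.22, 0.976, 0.0]
force: [-0.0, 0.3, -0.2]
width: 0.998
grasp_force: 0.0
```

Call:
step_arm(offset=[[-0.44,-0.28,0],[-0.88,-0.56,0],[-0.88,-0.56,0],[-0.88,-0.56,0]], twist=[[0,0,0],[0,0,0],[0,0,0],[0,0,0]], hand=[1,1,1,1])

```text
t: 2.4
tool_pos: [478.3, 270.0, 291.1]
tool_rot: [0.001, 0.219, 0.976, -0.001]
force: [-0.2, -0.2, -0.6]
width: 0.999
grasp_force: 0.0
```

Call:
step_arm(offset=[[-0.44,-0.28,0],[-0.88,-0.56,0],[-0.88,-0.56,0],[-0.88,-0.56,0]], twist=[[0,0,0],[0,0,0],[0,0,0],[0,0,0]], hand=[1,1,1,1])

```text
t: 2.8
tool_pos: [545.3, 165.4, 290.8]
tool_rot: [0.001, 0.218, 0.976, -0.001]
force: [0.5, 0.2, 0.0]
width: 1.0
grasp_force: 0.0
```

Call:
step_arm(offset=[[0,0,0],[0,0,0],[0,0,0],[0,0,0],[0,0,0]], twist=[[0,0,0.07],[0,0,0.14],[0,0,0.21],[0,0,0.28],[0,0,0.3]], hand=[1,1,1,1,1])

```text
t: 3.3
tool_pos: [542.1, 172.6, 290.9]
tool_rot: [-0.001, 0.506, 0.863, 0.001]
force: [-0.0, -0.2, -0.3]
width: 1.0
grasp_force: 0.0
```

Call:
step_arm(offset=[[0,0,0],[0,0,0],[0,0,0],[0,0,0],[0,0,0]], twist=[[0,0,0.07],[0,0,0.14],[0,0,0.21],[0,0,0.28],[0,0,0.3]], hand=[1,1,1,1,1])

```text
t: 3.8
tool_pos: [542.1, 172.7, 290.7]
tool_rot: [-0.001, 0.747, 0.664, 0.0]
force: [1.2, 0.3, -0.7]
width: 1.0
grasp_force: 0.0
```

Run:
```python
from m import *
P=camera_params("wrist");im=camera("wrist");cv2.imwrite("pics/w0.png",im[:,:,::-1])
import pickle;pickle.dump(P,open("w0.pkl","wb"))
print(P,state()["tool_pos"],state()["tool_rot"])
```

```text
{'K': array([[361.8,   0. , 278.7],
       [  0. , 361.8, 211.5],
       [  0. ,   0. ,   1. ]]), 'extrinsics': array([[  1. ,  -0.1,  -0. , 551.3],
       [ -0.1,  -0.9,  -0.3, 246.3],
       [ -0. ,   0.3,  -1. , 433.4],
       [  0. ,   0. ,   0. ,   1. ]])} [542.1 172.7 290.7] [-0.   0.7  0.7  0. ]
```

View pics/w0.png

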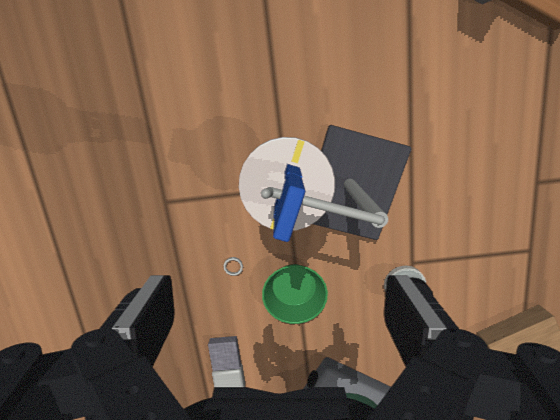

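The wrist view shows the disc centred near (287,184), yellow stripes at (299,150) and (273,226), the hook tip at (267,193) and the post at (382,219).

Run:
```python
from m import *
import pickle
P=pickle.load(open("w0.pkl","rb"));im=cv2.imread("pics/w0.png");h,s,v=[a.astype(int) for a in cv2.split(cv2.cvtColor(im,cv2.COLOR_BGR2HSV))]
yy,xx=np.mgrid[:420,:560];near=np.hypot(xx-287,yy-184)<58
w=near&(s<45)&(v>170)&(xx<334)
b=max(blobs(w),key=lambda b:b[1])[2].astype(np.uint8)
ct=max(cv2.findContours(b,cv2.RETR_EXTERNAL,cv2.CHAIN_APPROX_NONE)[0],key=len)
ct=cv2.convexHull(ct)[:,0];W=unproj("wrist",ct,112,P);q,e=circ(W,44);print("disc",q,e,len(W))
for ce,a,m in blobs(near&(h>22)&(h<35)&(s>90)&(v>90)): print("y",ce,a,unproj("wrist",ce,112,P))
bl=near&(h>105)&(h<130)&(s>120);print("blue v hist",np.histogram(v[bl],8))
B=blobs(bl&(v>150))
for ce,a,m in B:
    if a>30:
        R=cv2.boxPoints(cv2.minAreaRect(np.argwhere(m)[:,::-1].astype(np.float32)));print("blue",ce,a,unproj("wrist",ce,199,P),unproj("wrist",R,199,P))
for p,z in [((267,193),161),((382,219),152)]:print("hook",unproj("wrist",p,z,P))
cv2.imwrite("pics/w0c.png",cv2.resize(im[120:260,220:400],(720,560),interpolation=cv2.INTER_CUBIC))
```

```text
disc [549.4 171.5] 0.6932634333098675 32
y [297.4 151. ] 148 [[562.4 201.7]]
y [272.  224.6] 25 [[531.7 136. ]]
blue v hist (array([  8,  69, 257, 212,  52,  78, 112, 677]), array([ 58.,  74.,  90., 106., 122., 138., 154., 170., 186.]))
blue [288.6 213. ] 803 [[549.2 172.9]] [[536.5 157.1]
 [552.2 192.1]
 [561.2 187.8]
 [545.8 152.5]]
hook [[534.  179.1]]
hook [[624.2 144.1]]
```

View pics/w0c.png

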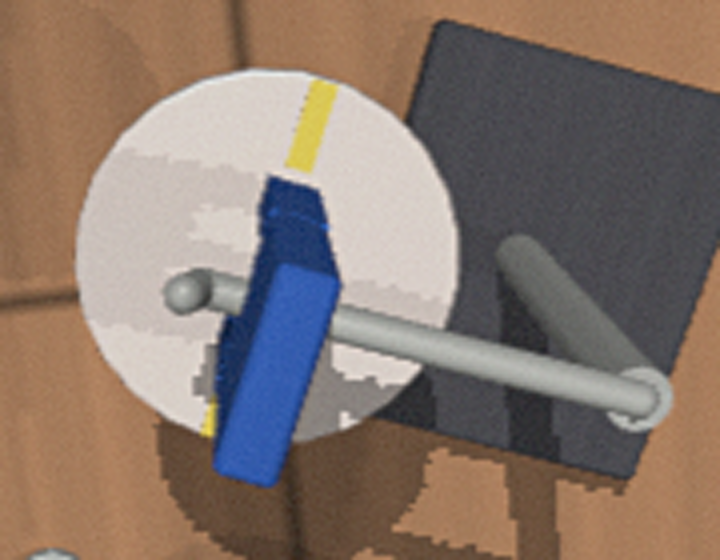

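Call:
step_arm(offset=[[0.006,0.06,0.2],[0.006,0.06,0.45],[0.006,0.06,0.6],[0.006,0.06,0.6],[0.006,0.06,0.6]], twist=[[0,0,0.07],[0,0,0.144],[0,0,0.144],[0,0,0.144],[0,0,0.144]], hand=[1,1,1,1,1])

```text
t: 4.35
tool_pos: [550.4, 170.3, 219.4]
tool_rot: [-0.001, 0.838, 0.545, 0.0]
force: [0.3, 0.3, 0.4]
width: 1.002
grasp_force: 0.0
```

Call:
step_arm(offset=[[0,0,0.2],[0,0,0.3],[0,0,0.3],[0,0,0.3]], twist=[[0,0,0],[0,0,0],[0,0,0],[0,0,0]], hand=[1,1,1,1])

```text
t: 4.75
tool_pos: [551.2, 168.5, 184.1]
tool_rot: [0.0, 0.839, 0.544, 0.001]
force: [-0.1, 0.5, 1.2]
width: 1.002
grasp_force: 0.0
```

Call:
step_arm(offset=[[0.025,-0.028,0.06],[0.025,-0.028,0.115],[0.025,-0.028,0.115],[0.025,-0.028,0.115]], twist=[[0,0,0],[0,0,0],[0,0,0],[0,0,0]], hand=[1,1,1,1])

```text
t: 5.15
tool_pos: [548.8, 172.3, 169.4]
tool_rot: [0.0, 0.839, 0.544, -0.0]
force: [-0.0, 0.7, 0.3]
width: 0.998
grasp_force: 0.0
```

Run:
```python
from m import *
im=camera("wrist");cv2.imwrite("pics/w1.png",im[:,:,::-1]);s=state();print(s["tool_pos"],s["force"],s["joints"])
```

```text
[549.  172.2 169.6] [ 0.4 -0.3  0.2] [-0.6  0.6  0.4  1.7 -0.3  0.9 -0.5]
```

View pics/w1.png

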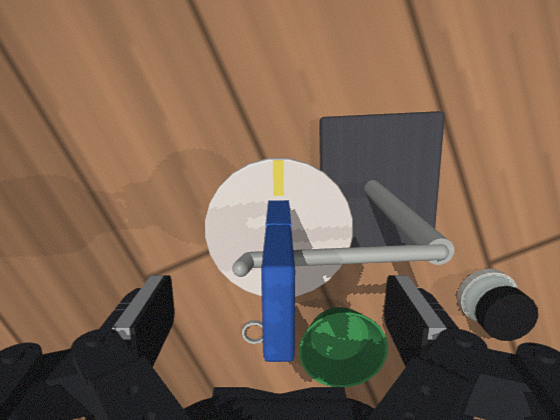

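Handle is centred between the fingers (column 279) and square to them. Closing.

Call:
step_arm(offset=[[0,0,0],[0,0,0],[0,0,0],[0,0,0],[0,0,0]], twist=[[0,0,0],[0,0,0],[0,0,0],[0,0,0],[0,0,0]], hand=[-1,-1,-1,-1,-1], grip_force=70)

```text
t: 5.7
tool_pos: [548.9, 172.3, 169.6]
tool_rot: [-0.0, 0.839, 0.544, 0.0]
force: [0.2, 0.3, 0.3]
width: 0.145
grasp_force: 0.5
```

Call:
step_arm(offset=[[0,0,0],[0,0,0],[0,0,0],[0,0,0],[0,0,0]], twist=[[0,0,0],[0,0,0],[0,0,0],[0,0,0],[0,0,0]], hand=[-1,-1,-1,-1,-1])

```text
t: 6.2
tool_pos: [548.8, 172.4, 169.6]
tool_rot: [-0.0, 0.839, 0.544, -0.0]
force: [-1.1, -0.5, 2.6]
width: 0.126
grasp_force: 69.7
```

Call:
step_arm(offset=[[0,0,-0.06],[0,0,-0.12],[0,0,-0.178],[0,0,-0.178],[0,0,-0.178]], twist=[[0,0,0],[0,0,0],[0,0,0],[0,0,0],[0,0,0]], hand=[-1,-1,-1,-1,-1])

```text
t: 6.7
tool_pos: [548.9, 172.3, 191.1]
tool_rot: [0.0, 0.839, 0.544, 0.0]
force: [0.0, -0.1, -1.7]
width: 0.127
grasp_force: 69.4
```

Call:
step_arm(offset=[[0,-0.12,0],[0,-0.3,0],[0,-0.5,0],[0,-0.7,0],[0,-0.8,0]], twist=[[0,0,0],[0,0,0],[0,0,0],[0,0,0],[0,0,0]], hand=[-1,-1,-1,-1,-1])

```text
t: 7.2
tool_pos: [458.9, 212.6, 190.4]
tool_rot: [-0.001, 0.839, 0.545, -0.001]
force: [-0.4, 0.5, -1.9]
width: 0.128
grasp_force: 69.4
```

Call:
step_arm(offset=[[0,0,-0.2],[0,0,-0.4],[0,0,-0.5],[0,0,-0.5]], twist=[[0,0,0],[0,0,0],[0,0,0],[0,0,0]], hand=[-1,-1,-1,-1])

```text
t: 7.6
tool_pos: [462.7, 211.6, 252.4]
tool_rot: [0.0, 0.839, 0.543, 0.002]
force: [0.6, 0.8, -2.3]
width: 0.124
grasp_force: 69.4
```

Run:
```python
from m import *
im=camera("wrist");cv2.imwrite("pics/w2.png",im[:,:,::-1]);s=state();print(s["tool_pos"],s["force"],s["joints"])
```

```text
[461.7 211.4 251. ] [-0.4  0.3 -1.2] [-0.8  0.4  0.5  1.8 -0.2  1.  -0.7]
```

View pics/w2.png

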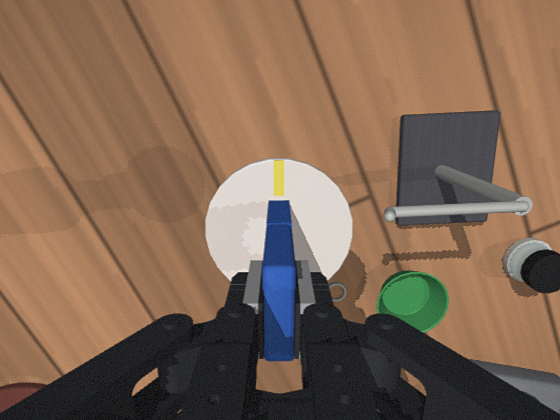

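Run:
```python
from m import *
P=camera_params("wrist");s_=state();im=cv2.imread("pics/w2.png");h,s,v=[a.astype(int) for a in cv2.split(cv2.cvtColor(im,cv2.COLOR_BGR2HSV))]
yy,xx=np.mgrid[:420,:560]
w=(np.hypot(xx-279,yy-230)<82)&(s<45)&(v>150)&(yy<258)
b=max(blobs(w),key=lambda b:b[1])[2].astype(np.uint8)
ct=max(cv2.findContours(b,cv2.RETR_EXTERNAL,cv2.CHAIN_APPROX_NONE)[0],key=len)
ct=cv2.convexHull(ct)[:,0];ct=ct[ct[:,1]<250]
from scipy.spatial.transform import Rotation as Ro
q=s_["tool_rot"];R=Ro.from_quat([q[1],q[2],q[3],q[0]]).as_matrix();print(R)
for z in (190,193.4,197):
    c,e=circ(unproj("wrist",ct,z,P),44);print(z,c,e,"tool frame",R.T[:2,:2]@(c-s_["tool_pos"][:2]))
for ce,a,m in blobs((h>22)&(h<35)&(s>90)&(v>90)&(np.hypot(xx-279,yy-230)<80)): print(ce,a,R.T[:2,:2]@(unproj("wrist",ce,193.4,P)[0]-s_["tool_pos"][:2]))
```

```text
[[ 0.4  0.9  0. ]
 [ 0.9 -0.4  0. ]
 [ 0.   0.  -1. ]]
190 [461.8 210.3] 0.09552883816405056 tool frame [-0.9  0.5]
193.4 [461.9 210.7] 0.36310107306430706 tool frame [-0.6  0.5]
197 [462. 211.] 0.7405696424276933 tool frame [-0.2  0.5]
[278.5 177.5] 360 [32.7  0.6]
```

Call:
step_arm(offset=[[-0.1,0.14,-0.2],[-0.3,0.42,-0.2],[-0.5,0.7,-0.2],[-0.593,0.854,-0.2]], twist=[[0,0,0],[0,0,0],[0,0,0],[0,0,0]], hand=[-1,-1,-1,-1])

```text
t: 8.05
tool_pos: [526.4, 100.0, 273.7]
tool_rot: [0.001, 0.841, 0.541, -0.001]
force: [0.7, 0.3, -2.5]
width: 0.134
grasp_force: 69.4
```

Call:
step_arm(offset=[[-0.2,0.28,0],[-0.4,0.56,0],[-0.593,0.854,0],[-0.593,0.854,0]], twist=[[0,0,0],[0,0,0],[0,0,0],[0,0,0]], hand=[-1,-1,-1,-1])

```text
t: 8.45
tool_pos: [591.2, -10.9, 273.1]
tool_rot: [0.003, 0.842, 0.539, -0.002]
force: [-1.5, -0.6, -1.2]
width: 0.129
grasp_force: 69.5
```

Call:
step_arm(offset=[[-0.2,0.28,0],[-0.4,0.56,0],[-0.593,0.854,0],[-0.593,0.854,0]], twist=[[0,0,0],[0,0,0],[0,0,0],[0,0,0]], hand=[-1,-1,-1,-1])

```text
t: 8.85
tool_pos: [654.4, -117.1, 272.1]
tool_rot: [0.002, 0.842, 0.54, -0.003]
force: [-0.3, -0.3, -1.7]
width: 0.13
grasp_force: 69.7
```

Call:
step_arm(offset=[[0,0,0],[0,0,0],[0,0,0],[0,0,0],[0,0,0]], twist=[[0,0,-0.07],[0,0,-0.14],[0,0,-0.21],[0,0,-0.28],[0,0,-0.328]], hand=[-1,-1,-1,-1,-1])

```text
t: 9.35
tool_pos: [653.7, -108.1, 272.8]
tool_rot: [-0.002, 0.605, 0.796, -0.001]
force: [0.9, -0.2, -2.5]
width: 0.13
grasp_force: 69.7
```

Call:
step_arm(offset=[[0,0,0],[0,0,0],[0,0,0],[0,0,0],[0,0,0]], twist=[[0,0,-0.07],[0,0,-0.14],[0,0,-0.21],[0,0,-0.28],[0,0,-0.328]], hand=[-1,-1,-1,-1,-1])

```text
t: 9.85
tool_pos: [653.6, -108.1, 272.8]
tool_rot: [-0.002, 0.302, 0.953, -0.0]
force: [0.2, -1.3, -0.8]
width: 0.132
grasp_force: 69.7
```

Call:
step_arm(offset=[[0,0,0],[0,0,0],[0,0,0]], twist=[[0,0,0],[0,0,0],[0,0,0]], hand=[-1,-1,-1])

```text
t: 10.15
tool_pos: [654.3, -108.6, 274.1]
tool_rot: [-0.001, 0.305, 0.952, -0.0]
force: [0.1, -0.5, -1.1]
width: 0.124
grasp_force: 69.7
```

Run:
```python
from m import *
import pickle
P=camera_params("wrist");pickle.dump(P,open("w3.pkl","wb"));im=camera("wrist");cv2.imwrite("pics/w3.png",im[:,:,::-1]);s=state();print(s["t"],s["tool_pos"],s["force"],s["joints"])
```

```text
10.2 [ 654.4 -108.7  274.3] [ 0.1  0.  -1.3] [ 0.1  0.6  0.1  1.3 -0.1  1.2  1.1]
```

View pics/w3.png

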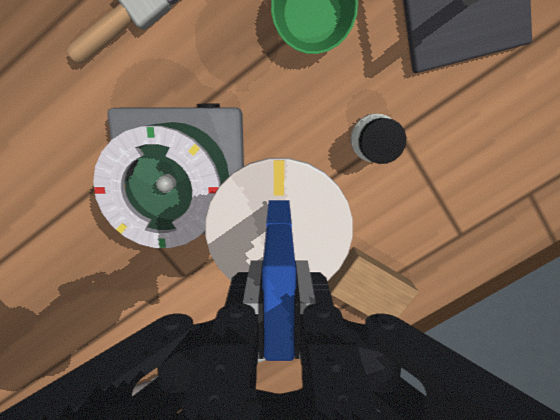

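The drum is visible left of the held lid: rim centre near (157,187), green marks at (150,132) and (162,243), with the lid still square in the hand.

Run:
```python
from m import *
import pickle
P=pickle.load(open("w3.pkl","rb"));im=cv2.imread("pics/w3.png");h,s,v=[a.astype(int) for a in cv2.split(cv2.cvtColor(im,cv2.COLOR_BGR2HSV))]
yy,xx=np.mgrid[:420,:560]
W=unproj("wrist",np.c_[xx.ravel(),yy.ravel()],100,P).reshape(420,560,2)
g=unproj("wrist",(157,187),100,P)[0];print("guess",g)
rr=np.hypot(*(W-g).transpose(2,0,1));ann=(rr<58)&(rr>38)
M={}
for col,mm in [("green",(h>45)&(h<85)&(s>120)&(v>90)),("yellow",(h>22)&(h<35)&(s>90)&(v>90)),("red",((h<8)|(h>172))&(s>120))]:
    L=[(ce,a) for ce,a,_ in blobs(mm&ann,15)]
    p=[unproj("wrist",ce,100,P)[0] for ce,a in L];print(col,[(ce,a) for ce,a in L],p)
    if len(p)==2:d=p[0]-p[1];print("  mid",(p[0]+p[1])/2,"len",np.hypot(*d),"ang",np.degrees(np.arctan2(d[1],d[0]))%180)
w=(rr<62)&(s<45)&(v>120)&(xx<215)
b=max(blobs(w),key=lambda b:b[1])[2].astype(np.uint8)
ct=max(cv2.findContours(b,cv2.RETR_EXTERNAL,cv2.CHAIN_APPROX_NONE)[0],key=len)
ct=cv2.convexHull(ct)[:,0];ct=ct[ct[:,0]<200];print(circ(unproj("wrist",ct,100,P),56))
s_=state();print(s_["tool_pos"],s_["tool_rot"])
```

```text
guess [ 590.6 -198.6]
green [(array([150.2, 132. ]), np.int32(51))] [array([ 550.6, -171.3])]
yellow [(array([193.6, 149.1]), np.int32(70)), (array([121.4, 227.7]), np.int32(55))] [array([ 583.5, -150.3]), array([ 600.7, -251.2])]
  mid [ 592.1 -200.8] len 102.36997948221668 ang 99.66879472783226
red [(array([ 99., 190.]), np.int32(73)), (array([212.6, 189.3]), np.int32(48))] [array([ 562.4, -243. ]), array([ 621.2, -159.2])]
  mid [ 591.8 -201.1] len 102.34681454507151 ang 54.91133589639621
(array([ 589.8, -200. ]), np.float64(3.790220836493647))
[ 654.4 -108.7  274.3] [-0.   0.3  1.  -0. ]
```

Call:
step_arm(offset=[[-0.004,-0.25,0],[-0.01,-0.55,0],[-0.018,-0.8,0],[-0.018,-0.92,0.2],[-0.018,-0.92,0.4]], twist=[[0,0,0],[0,0,0],[0,0,0],[0,0,0],[0,0,0]], hand=[-1,-1,-1,-1,-1])

```text
t: 10.7
tool_pos: [590.8, -204.6, 227.6]
tool_rot: [0.001, 0.307, 0.952, -0.002]
force: [0.8, -0.2, -1.4]
width: 0.126
grasp_force: 69.7
```

Call:
step_arm(offset=[[0,0,0.1],[0,0,0.18],[0,0,0.18],[0,0,0.18],[0,0,0.18]], twist=[[0,0,0],[0,0,0],[0,0,0],[0,0,0],[0,0,0]], hand=[-1,-1,-1,-1,-1])

```text
t: 11.2
tool_pos: [593.3, -200.1, 206.4]
tool_rot: [0.001, 0.304, 0.953, -0.0]
force: [-0.7, -0.1, -0.9]
width: 0.13
grasp_force: 69.7
```

Call:
step_arm(offset=[[0.009,-0.006,0.06],[0.009,-0.006,0.12],[0.009,-0.006,0.17],[0.009,-0.006,0.17]], twist=[[0,0,0],[0,0,0],[0,0,0],[0,0,0]], hand=[-1,-1,-1,-1])

```text
t: 11.6
tool_pos: [590.2, -199.8, 183.4]
tool_rot: [-0.002, 0.304, 0.953, -0.0]
force: [-1.0, 0.0, -1.2]
width: 0.128
grasp_force: 69.7
```

Call:
step_arm(offset=[[0,0,0.015],[0,0,0.03],[0,0,0.03],[0,0,0.03]], twist=[[0,0,0],[0,0,0],[0,0,0],[0,0,0]], hand=[-1,-1,-1,-1])

```text
t: 12.0
tool_pos: [591.1, -200.2, 181.4]
tool_rot: [0.0, 0.304, 0.953, -0.0]
force: [-0.1, -0.8, -1.4]
width: 0.129
grasp_force: 69.7
```

Call:
step_arm(offset=[[0,0,0.02],[0,0,0.04],[0,0,0.05],[0,0,0.05]], twist=[[0,0,0],[0,0,0],[0,0,0],[0,0,0]], hand=[-1,-1,-1,-1])

```text
t: 12.4
tool_pos: [590.8, -200.0, 174.9]
tool_rot: [-0.0, 0.304, 0.953, -0.0]
force: [0.6, 0.6, -1.0]
width: 0.126
grasp_force: 69.7
```

Call:
step_arm(offset=[[0,0,0.02],[0,0,0.04],[0,0,0.06],[0,0,0.06]], twist=[[0,0,0],[0,0,0],[0,0,0],[0,0,0]], hand=[-1,-1,-1,-1])

```text
t: 12.8
tool_pos: [591.2, -200.2, 168.3]
tool_rot: [0.0, 0.304, 0.953, -0.0]
force: [-1.0, 0.7, 1.3]
width: 0.127
grasp_force: 70.2
```

Call:
step_arm(offset=[[0,0,0.015],[0,0,0.03],[0,0,0.045],[0,0,0.045],[0,0,0.045]], twist=[[0,0,0],[0,0,0],[0,0,0],[0,0,0],[0,0,0]], hand=[-1,-1,-1,-1,-1])

```text
t: 13.3
tool_pos: [591.2, -200.3, 163.8]
tool_rot: [0.0, 0.304, 0.953, -0.0]
force: [-2.9, 0.6, 6.4]
width: 0.124
grasp_force: 71.0
```

Call:
step_arm(offset=[[0,0,0.005],[0,0,0.01],[0,0,0.01],[0,0,0.01]], twist=[[0,0,0],[0,0,0],[0,0,0],[0,0,0]], hand=[-1,-1,-1,-1])

```text
t: 13.7
tool_pos: [591.2, -200.3, 163.8]
tool_rot: [0.001, 0.304, 0.953, 0.0]
force: [-3.8, 1.6, 11.7]
width: 0.123
grasp_force: 71.8
```

Call:
step_arm(offset=[[0,0,0],[0,0,0],[0,0,0],[0,0,0],[0,0,0]], twist=[[0,0,0.03],[0,0,0.07],[0,0,0.11],[0,0,0.15],[0,0,0.19]], hand=[-1,-1,-1,-1,-1])

```text
t: 14.2
tool_pos: [592.2, -201.4, 163.8]
tool_rot: [0.002, 0.488, 0.873, -0.0]
force: [-2.0, -0.8, 9.7]
width: 0.126
grasp_force: 71.5
```

Call:
step_arm(offset=[[0,0,0],[0,0,0],[0,0,0],[0,0,0],[0,0,0]], twist=[[0,0,0.05],[0,0,0.1],[0,0,0.15],[0,0,0.18],[0,0,0.185]], hand=[-1,-1,-1,-1,-1])

```text
t: 14.7
tool_pos: [591.9, -201.6, 163.8]
tool_rot: [0.002, 0.646, 0.763, -0.0]
force: [-1.8, -0.7, 10.7]
width: 0.125
grasp_force: 71.6
```

Call:
step_arm(offset=[[0,0,0],[0,0,0],[0,0,0],[0,0,0]], twist=[[0,0,0],[0,0,0],[0,0,0],[0,0,0]], hand=[-1,-1,-1,-1])

```text
t: 15.1
tool_pos: [591.9, -201.5, 163.8]
tool_rot: [0.002, 0.646, 0.764, 0.0]
force: [-3.0, 0.2, 9.8]
width: 0.124
grasp_force: 71.5
```

Run:
```python
from m import *
im=camera("wrist");im2=camera("scene");s=state();print(s["t"],s["tool_pos"],s["tool_rot"],2*np.degrees(np.arctan2(s["tool_rot"][2],s["tool_rot"][1])),s["force"],s["torque"],s["dq"])
a=cv2.resize(im2[200:400,100:300],(600,600),interpolation=cv2.INTER_CUBIC);cv2.imwrite("pics/w4.png",a[:,:,::-1])
cv2.imwrite("pics/w5.png",im[:,:,::-1])
```

```text
15.2 [ 591.9 -201.6  163.8] [0.  0.6 0.8 0. ] 99.58176942770545 [-1.4 -0.6 10.1] [0.1 0.5 0.1] [-0. -0. -0.  0. -0.  0. -0.]
```

View pics/w4.png

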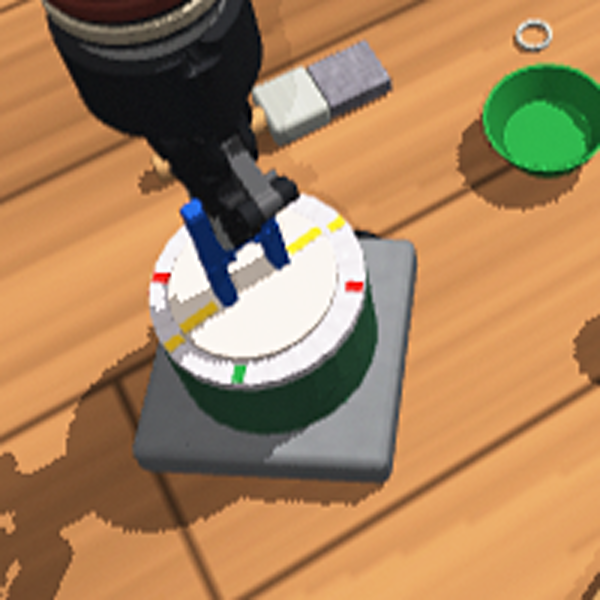

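View pics/w5.png

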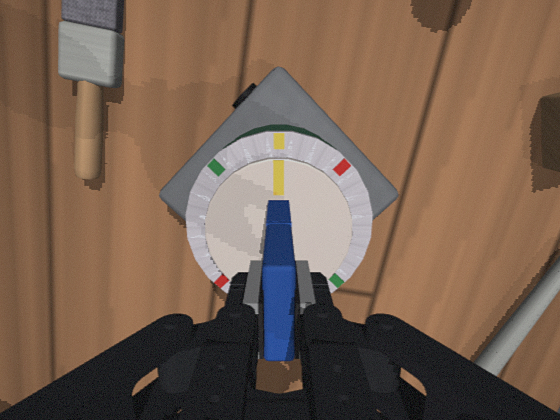

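The lid lies flush and centred. Its stripe at (279,178) lines up with the yellow rim mark at (279,142), and the push is steady at 10 N. I'm handing in now.

```bash
python3 -c "
from cell import *
print(hand_in())"
```

```text
the job is handed in; nothing more can be done
None
```

The lid is in the drum, flush and turned to the yellow vent mark, still gripped and pressed down with about 10 N; I handed the job in at about 15 s, and no verdict came back.

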